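Lay the carving blank down and push it home to the stop

ROBOT

A 6-joint arm with a two-finger parallel gripper is mounted at the origin on the work surface. World frame = base frame: x ahead of the robot, y to its left, z up, the work surface at z = 0. Lengths are in m, angles in degrees, forces in N, time in s.
With the tool pointing down it reaches from about 0.25 to 0.725 m from the base axis. Payload 9.7 kg.
Tool frame: the origin (TCP) lies midway between the tips of the shut fingers; the grasp point (between the pads) lies 19 mm behind it; z points along the fingers, y is the line along which they close (so a half turn about z gives the same grasp; the last joint's range is limited). The gripper opens to 85 mm and grips with 20 to 120 N. Pads are 22 mm wide; open, the fingers measure 114 mm over their backs; the gripper's body (76 mm by 85 mm) begins 54 mm behind the grasp point. The pads swing forward as they close: fully open they stand 13 mm farther back than shut.
Start: joints at [-68.01, 4.979, 10.078, 95.1, 0, 90], TCP at [0.206, -0.51, 0.231] pointing down, gripper open.
Joint ranges: [-179.16, 179.16], [-48.56, 103.87], [-65.8, 70.77], [-126.05, 130.52], [-82.76, 87.17], [-180, 180]. Speed limits (degrees/s): [127.2, 127.2, 147.25, 180, 180, 180].

INTERFACE

Orientations are given as [roll, pitch, yaw] about the fixed x, y, z axes, in that order (R = Rz(yaw) Ry(pitch) Rx(roll)).
In Python, from workcell import readout, imaging, bot, spotter gives the robot as it stands.
- The arm moves only by the shell command python3 -m jog 'ROWS' [FORCE]. ROWS is JSON, a list of rows, each an object with "rotation": the turn, a rotation vector about the world's x, y, z in degrees, a list of three; "translation": the shift along the world's x, y, z in mm, a list of three; "grip": the finger opening in mm, from 0 to 85.4. In form: [{"rotation": [wx, wy, wz], "translation": [dx, dy, dz], "grip": grip}, ...]. A call has 1 to 20 rows; each row is the pose to reach, as a shift and turn from the pose commanded when the call began; what a row does not reach only later rows make up. A row lasts 1/10 s, in which the tool goes at most 50 mm and 8.59 degrees, less where a joint would pass 70% of its speed; a pose out of reach is approached as far as the arm can. A call with a gripper value outside its range is refused whole. The fingers move at their own pace and stop on an object; FORCE is the grip in N (left out, the last holds). Time passes only in rows, so rows that repeat a pose let the fingers close. It gives the time, the measured TCP pose, the force, the opening and the grip force at its end, in the units of the state.
- readout.get_obs(): the state, without advancing time (a new reading comes with each control period).
- imaging.camera(name): name is "scene" or "top" or "wrist"; returns (picture, depth): 384x512x3 uint8, red, green, blue; 384x512 float32, m along the optical axis (not along the pixel's ray), 0 where there is no reading.
- imaging.camera_info(name): a dict with "vertical_fov" (degrees; the focal length in pixels is half the picture's height over the tangent of half this angle, whatever the lens; pixels are square), "cx", "cy" (the principal point, pixels), "extrinsics" (4x4, takes a point from camera to world coordinates); the wrist camera has in their place "tool_from_camera" (4x4, takes a point from camera to tool coordinates, whose origin is the TCP and whose axes are the flange's). Camera axes: x right, y down, z forward; pixel columns grow to the right and rows downward; lengths in m; the calibration is good to about 2 mm. A picture is of the moment at which its call begins: read the wrist's pose just before it. camera_info takes no time and is no camera call.
- bot.job_done(): hands the job in; it is judged then, once.
Trained networks look in the newest picture that a camera, given by its name, has taken for a name from the list of things; names that differ only in an ending like _2 or _b are one class to them, and where a whole thing is asked for, a point or a joint stands for the part that bears it (a point fixed in the world has none). Each returns a list of dicts, best first, with "confidence" (0 to 1); they miss things now and then, are a little off and sometimes report something else, mostly with a low value. They report only what shows in the picture. A call takes as long as a camera call. They do not tell look-alikes from the thing itself.
- spotter.spot_in(camera, target): "box" ([centre column, centre row, width, height] in pixels, round what is visible of it).
- spotter.mark_of(camera, target): "uv" ([column, row] in pixels: a listed point, or the origin of a listed thing).
The state is a dict: "time": time; "q": joint angles; "qd": joint speeds; "joint_efforts": joint torques, N m; "ee_pos": TCP position; "tcp_rot": TCP orientation; "wrist_force": force on the tool from outside, world axes, zero at the start; "torque": the same for the moment, N m; "opening": finger opening in m; "grasp_force": force on a finger pad.
Only numpy, scipy, OpenCV 4.12 (cv2) and the standard library are available. Lean on these libraries where they do the work, as an engineer would, in place of code of your own. Each camera call takes 0.05 s, during which the arm holds its last target. There are 200 camera calls.

TASK

On the carver's stop board a half-log blank is standing on end. Push it over with the fingertips so that it lies on its pale sawn face with the bark up, then push it along the board until the end that was its top rests squarely against the dark stop. Only push it, without pinching, lifting or ramming it, leave everything else on the bench where it is, and move clear.

Things in the scene. Friction and masses are not known exactly. Their poses are not given: they have to be found in the camera images.
- board: Fixed wooden board on the bench, 300 (x) x 200 (y) x 20 mm, yellow pad on top, a dark stop across its +x end. Origin: centre of the underside; z up, +x towards the stop, pointing away from the robot within 0.5 rad. Top face at z = 20 mm. Stop: full width, inner face (looking to -x) at x = +115 mm, 35 mm thick, rising 32 mm above the top face.
- blank: Loose half-log, half an octagon 70 mm across, dark bark, pale sawn face and ends, 0.13 to 0.25 kg. Fills x -35 mm (bark, facet 29 mm wide) to 0 (sawn face), y -35 to 35, z 0 to 130 mm (along the log, up at the start). Origin: middle of the sawn face's edge at its foot. +x points out of the sawn face, at the start towards the stop within 0.2 rad. Stands on the board.
- blank_end (a point): Middle of the sawn face's edge at the blank's top end (blank frame 0, 0, 130 mm): this end meets the stop. At the start the blank's foot is 0.18 to 0.22 m from the stop. Centre of mass 15 mm behind the sawn face: leaned about 13 degrees it topples over that face's lower edge, falls by itself, and lies 35 mm thick.
- figurine: Bystander: turned wooden figurine standing upright, 100 mm tall, 54 mm across its foot. Origin: centre of its foot. z up.
- stone: Bystander: pale marble sharpening stone, 100 x 60 x 35 mm (x, y, z). Origin: centre of the underside.
- cup: Bystander: open wooden cup, 72 mm across the rim, 80 mm tall. Origin: centre of the underside.
- offcut: Bystander: shorter half-log with lighter bark standing on end on the bench, 90 mm tall, 60 mm wide, 30 mm deep. Origin: middle of the lower edge of its sawn face. z up.
- gouge: Bystander: gouge lying on the bench along its x, handle to -x, 205 mm long, 26 mm thick. Origin: on the bench, under the joint of handle and blade.
- brush: Bystander: red-handled brush lying on the bench along its x, handle to -x, 200 mm long, 42 mm wide, 20 mm thick. Origin: on its underside, 100 mm from either end.
- giftbox: Bystander: open yellow box, 90 x 90 x 30 mm. Origin: centre of the underside.
Not all that is in view belongs to the job. Leave any orange look-alike of the blank alone.

How it is judged:
By the outcome, as a careful person would: the job done as asked, in the order asked, and still so for the second after the job is handed in, with the robot touching nothing.
It also fails if it takes over 51 s, if anything falls off the work surface, if the arm or the gripper's body presses on something with over 40 N, if the wrist force passes 120 N, or if a joint passes its speed limit or range.

## Working session

There is one attempt and no reset: what is moved stays moved. The work goes in short steps, Python scripts to look and compute and a shell command to move; the robot and the scene stay as the last step left them, time stands still between calls to the robot, and variables do not carry over. Pictures are saved under pics/ and viewed, at most 10 in all, crops included, and the job is handed in when it is done.

```bash
mkdir -p pics; ls; python3 - <<'E'
from workcell import readout, imaging, bot, spotter
import cv2, numpy as np
for n in ("scene","top"):
    p,d=imaging.camera(n); cv2.imwrite(f"pics/{n}0.png",p[:,:,::-1]); np.savez(f"pics/{n}0.npz",p=p,d=d)
    i=imaging.camera_info(n); print(n,i)
    for t in ("blank","board","blank_end"):
        print(t,spotter.spot_in(n,t)[:3] if t!="blank_end" else "",spotter.mark_of(n,t)[:3])
print(readout.get_obs())
E
```

```text
pics
scene {'vertical_fov': 51.82552482118562, 'cx': 258.89698219625916, 'cy': 181.34960207057463, 'extrinsics': array([[ 0.18974757,  0.51486711, -0.83600701,  1.57936476],
       [ 0.98166032, -0.08352059,  0.17136897, -0.23401631],
       [ 0.01840845, -0.85319175, -0.52127244,  0.77547283],
       [ 0.        ,  0.        ,  0.        ,  1.        ]])}
blank [{'box': [212.0, 167.4, 15.8, 37.3], 'confidence': 0.97}, {'box': [262.3, 178.4, 21.6, 40.1], 'confidence': 0.65}] [{'uv': [265.5, 193.9], 'confidence': 0.93}, {'uv': [218.0, 182.1], 'confidence': 0.61}, {'uv': [273.0, 218.0], 'confidence': 0.52}]
board [{'box': [274.6, 219.5, 87.7, 71.0], 'confidence': 0.67}] [{'uv': [269.8, 216.3], 'confidence': 0.71}]
blank_end  [{'uv': [213.4, 150.7], 'confidence': 0.75}, {'uv': [266.2, 163.7], 'confidence': 0.66}]
top {'vertical_fov': 43.133725581842484, 'cx': 250.77844070850412, 'cy': 191.3796788525214, 'extrinsics': array([[ 0.00816836, -0.99104688,  0.13326425,  0.27607722],
       [-0.99995061, -0.00734081,  0.0067    , -0.02553631],
       [-0.00566174, -0.13331239, -0.99105789,  1.
[... 473 characters left out ...]
6, 201.7], 'confidence': 0.51}]
{'time': 0.6, 'q': array([-6.80102609e+01,  4.97741991e+00,  1.00778251e+01,  9.50992632e+01,
       -1.14950987e-04,  9.00003898e+01]), 'qd': array([-0.05384805, -0.0044827 , -0.03292539,  0.00133829,  0.03828008,
       -0.07868506]), 'joint_efforts': array([ 1.21545858e-03, -5.19822264e+01,  4.64690101e+01,  1.27888732e-03,
        9.38449216e-05, -7.02364545e-06]), 'ee_pos': array([ 0.20593959, -0.50998284,  0.23129486]), 'tcp_rot': array([1.79998858e+02, 1.14943219e-04, 2.19893493e+01]), 'wrist_force': array([ 0.89033274, -0.66725107,  0.17173977]), 'torque': array([-0.01946225, -0.02286777, -0.02422826]), 'grasp_force': 0.0, 'opening': 0.085078504136109}
```

```bash
cat > h.py <<'E'
import numpy as np
from workcell import imaging
def world(n,d,u,v):
    i=imaging.camera_info(n); f=192/np.tan(np.radians(i["vertical_fov"]/2))
    z=d; p=np.stack([(u-i["cx"])/f*z,(v-i["cy"])/f*z,z],-1)
    E=i["extrinsics"]; return p@E[:3,:3].T+E[:3,3]
def cloud(n,d):
    v,u=np.mgrid[0:384,0:512]; return world(n,d,u,v)
E
python3 - <<'E'
import cv2,numpy as np
t=np.load("pics/top0.npz"); s=np.load("pics/scene0.npz")
a=cv2.resize(t["p"][110:290,150:390],(800,600),interpolation=cv2.INTER_CUBIC); cv2.imwrite("pics/c_top.png",a[:,:,::-1])
b=cv2.resize(s["p"][120:300,140:380],(800,600),interpolation=cv2.INTER_CUBIC); cv2.imwrite("pics/c_scene.png",b[:,:,::-1])
from h import *
W=cloud("top",t["d"])
for z0,z1,nm in ((.012,.03,"boardtop"),(.045,.062,"stop?"),(.135,.17,"blanktop")):
    m=(W[...,2]>z0)&(W[...,2]<z1)&(t["d"]>0)
    k,l,st,c=cv2.connectedComponentsWithStats(m.astype(np.uint8))
    for j in range(1,k):
        if st[j,4]>25:
            P=W[l==j]; 
            r=cv2.minAreaRect((P[:,:2]*1000).astype(np.float32))
            print(nm,st[j],np.round(P.mean(0),3),r)
E
```

```text
boardtop [141  84  20   6  41] [0.929 0.383 0.021] ((924.5992431640625, 378.1588134765625), (74.13851928710938, 18.075355529785156), 88.57852935791016)
boardtop [167  84  16   6  28] [0.93  0.284 0.02 ] ((926.6400756835938, 284.5473937988281), (14.869585037231445, 58.743125915527344), 0.31446367502212524)
boardtop [185  85  20   3  32] [0.93  0.209 0.021] ((931.0654296875, 207.84141540527344), (73.0766372680664, 6.456567287445068), 89.38967895507812)
boardtop [267  88  78  28 765] [ 0.854 -0.218  0.025] ((869.05419921875, -220.52120971679688), (295.9425048828125, 105.74039459228516), 89.99271392822266)
boardtop [276  89  10  14  54] [ 0.896 -0.123  0.026] ((893.64794921875, -128.2820281982422), (53.855464935302734, 33.63556671142578), 9.364923477172852)
boardtop [298  89  10  10  36] [ 0.903 -0.207  0.027] ((901.1265869140625, -211.29620361328125), (35.70832061767578, 34.30728530883789), 9.014883995056152)
boardtop [311  89   9   9  30] [ 0.906 -0.253  0.026] ((907.2373657226562, -251.49868774414062), (23.052492141723633, 41.826316833496094), 55.932655334472656)
boardtop [ 17  92   9
[... 3842 characters left out ...]
09022521972656, 865.2305297851562), (53.82923126220703, 11.802876472473145), 40.26891326904297)
stop? [478 308  15  37  80] [ 0.041 -0.839  0.053] ((38.1546630859375, -842.8126831054688), (125.8846206665039, 29.371498107910156), 9.18781566619873)
stop? [  0 312  12  24  51] [0.036 0.851 0.053] ((31.246349334716797, 853.5880126953125), (16.315563201904297, 83.30924987792969), 74.48193359375)
blanktop [233 199  21  14 174] [0.452 0.011 0.149] ((450.1335144042969, 10.816154479980469), (35.535888671875, 69.09429168701172), 13.605962753295898)
blanktop [491 300  21  52 681] [ 0.058 -0.857  0.157] ((57.56306457519531, -860.3817749023438), (62.24554443359375, 167.26870727539062), 84.42584228515625)
```

View pics/c_top.png

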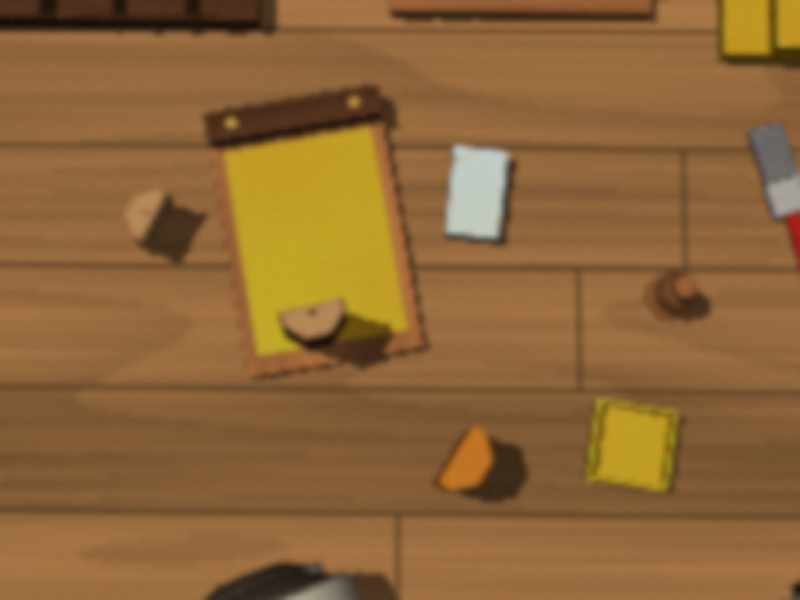

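View pics/c_scene.png

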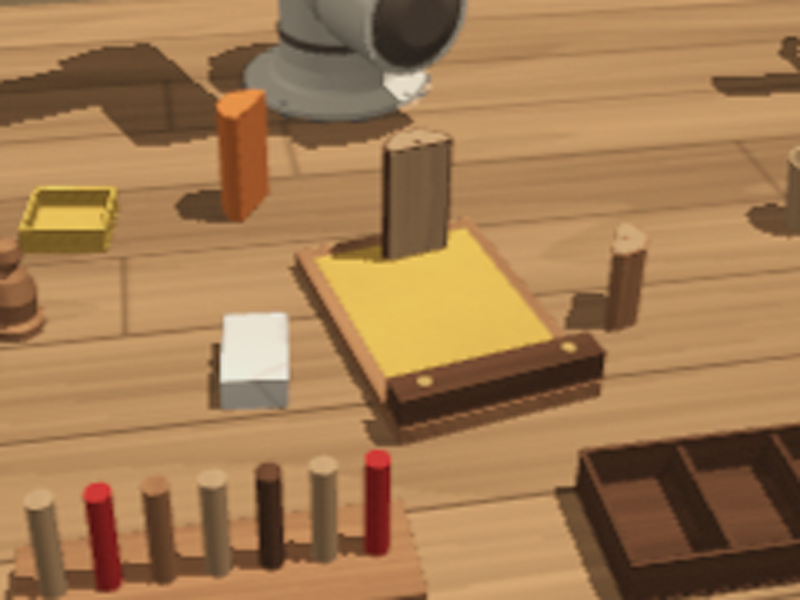

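Two half-logs show in the top picture: the dark-bark, pale-faced one standing on the board at (242,207), and an orange one standing on the bench at (289,248). The first fits the description (on the board, sawn face towards the stop) and both crops confirm it. The orange one is the look-alike and stays put. I'll refine the heading with a plane fit.

```bash
python3 - <<'E'
from h import *
import cv2
s=np.load("pics/scene0.npz"); W=cloud("scene",s["d"])
m=(W[...,2]>.035)&(W[...,2]<.14)&(abs(W[...,0]-.465)<.03)&(abs(W[...,1]-.015)<.045)&(s["d"]>0)
P=W[m]; 
for _ in range(5):
    c=P.mean(0); n=np.linalg.svd(P-c,full_matrices=False)[2][2]; n*=np.sign(n[0]); r=(P-c)@n; P=P[abs(r)<max(.003,2*r.std())] 
print("face",len(P),c,n,np.degrees(np.arctan2(n[1],n[0])),r.std(), P.min(0),P.max(0))
# board yaw from stop front/side edges in top view
t=np.load("pics/top0.npz"); T=cloud("top",t["d"])
for z0,z1,x0,x1 in((.012,.03,.40,.68),(.046,.058,.66,.74)):
    k=(T[...,2]>z0)&(T[...,2]<z1)&(abs(T[...,1]-.02)<.14)&(T[...,0]>x0)&(T[...,0]<x1)&(t["d"]>0)
    print(cv2.minAreaRect((T[k][:,:2]*1000).astype(np.float32)),k.sum())
E
```

```text
face 456 [0.46750707 0.01408079 0.0883706 ] [ 0.97276559  0.23178731 -0.00132514] 13.402332906103805 0.0016981193804680758 [ 0.45643642 -0.02128449  0.03519106] [0.47835695 0.0488101  0.13969259]
((541.8326416015625, 26.449325561523438), (276.0987548828125, 266.2727355957031), 0.9393723607063293) 3220
((694.98388671875, 38.523773193359375), (36.067176818847656, 198.75912475585938), 10.506464958190918) 406
```

```bash
python3 -m jog '[{"rotation":[0,0,0],"translation":[10,30,0],"grip":0},{"rotation":[0,0,-1],"translation":[22,65,0],"grip":0},{"rotation":[0,0,-2],"translation":[36,100,0],"grip":0},{"rotation":[0,0,-3],"translation":[49,135,0],"grip":0},{"rotation":[0,0,-4],"translation":[62,170,0],"grip":0},{"rotation":[0,0,-5],"translation":[74,205,0],"grip":0},{"rotation":[0,0,-6],"translation":[87,240,0],"grip":0},{"rotation":[0,0,-7],"translation":[100,275,0],"grip":0},{"rotation":[0,0,-8],"translation":[113,310,0],"grip":0},{"rotation":[0,0,-9],"translation":[125,345,0],"grip":0},{"rotation":[0,0,-10],"translation":[138,380,0],"grip":0},{"rotation":[0,0,-10],"translation":[150,415,0],"grip":0},{"rotation":[0,0,-10],"translation":[163,450,0],"grip":0},{"rotation":[0,0,-10],"translation":[174,480,0],"grip":0},{"rotation":[0,0,-10],"translation":[184,507,0],"grip":0},{"rotation":[0,0,-10],"translation":[184,507,0],"grip":0},{"rotation":[0,0,-10],"translation":[184,507,0],"grip":0},{"rotation":[0,0,-10],"translation":[184,507,0],"grip":0}]'
```

```text
time: 2.4
ee_pos: [0.3898, -0.0035, 0.2314]
tcp_rot: [180.0, -0.0, 12.0]
wrist_force: [0.5, 0.6, 0.7]
opening: -0.0003
grasp_force: 0.0
```

```bash
python3 -m jog '[{"rotation":[0,0,1],"translation":[0,0,-30],"grip":0},{"rotation":[0,0,1.4],"translation":[0,0,-60],"grip":0},{"rotation":[0,0,1.4],"translation":[0,0,-90],"grip":0},{"rotation":[0,0,1.4],"translation":[0,0,-106],"grip":0},{"rotation":[0,0,1.4],"translation":[8,1.5,-106],"grip":0},{"rotation":[0,0,1.4],"translation":[16,3.5,-106],"grip":0},{"rotation":[0,0,1.4],"translation":[23,5,-106],"grip":0},{"rotation":[0,0,1.4],"translation":[26,6,-106],"grip":0},{"rotation":[0,0,1.4],"translation":[29,6.5,-106],"grip":0},{"rotation":[0,0,1.4],"translation":[32,7.5,-106],"grip":0},{"rotation":[0,0,1.4],"translation":[35,8,-106],"grip":0},{"rotation":[0,0,1.4],"translation":[38,9,-106],"grip":0},{"rotation":[0,0,1.4],"translation":[41,9.5,-106],"grip":0},{"rotation":[0,0,1.4],"translation":[44,10.5,-106],"grip":0},{"rotation":[0,0,1.4],"translation":[44,10.5,-106],"grip":0}]'; python3 - <<'E'
from h import *
from workcell import readout
import cv2
p,d=imaging.camera("scene"); W=cloud("scene",d)
m=(W[...,2]>.035)&(W[...,2]<.14)&(abs(W[...,0]-.48)<.04)&(abs(W[...,1]-.015)<.045)&(d>0)
P=W[m]
for _ in range(5):
    c=P.mean(0); n=np.linalg.svd(P-c,full_matrices=False)[2][2]; n*=np.sign(n[0]); r=(P-c)@n; P=P[abs(r)<max(.003,2*r.std())]
print(c,n,"lean",np.degrees(np.arcsin(-n[2])),"hdg",np.degrees(np.arctan2(n[1],n[0])))
E
```

```text
time: 3.9
ee_pos: [0.4342, 0.0076, 0.1252]
tcp_rot: [-180.0, 0.0, 13.4]
wrist_force: [-0.1, -0.4, 0.4]
opening: 0.0
grasp_force: 0.0
[0.47578301 0.0157097  0.08882244] [ 0.96949789  0.21581035 -0.11618839] lean 6.6721741030012005 hdg 12.549439554272263
```

Leaning 6.7° with the foot holding, so I continue gently past the balance point.

```bash
python3 -m jog '[{"rotation":[0,0,0],"translation":[3,0.7,0],"grip":0},{"rotation":[0,0,0],"translation":[6,1.4,0],"grip":0},{"rotation":[0,0,0],"translation":[9,2,0],"grip":0},{"rotation":[0,0,0],"translation":[12,2.8,0],"grip":0},{"rotation":[0,0,0],"translation":[15,3.5,0],"grip":0},{"rotation":[0,0,0],"translation":[18,4.2,0],"grip":0},{"rotation":[0,0,0],"translation":[18,4.2,0],"grip":0},{"rotation":[0,0,0],"translation":[18,4.2,0],"grip":0},{"rotation":[0,0,0],"translation":[18,4.2,0],"grip":0},{"rotation":[0,0,0],"translation":[18,4.2,0],"grip":0},{"rotation":[0,0,0],"translation":[18,4.2,0],"grip":0},{"rotation":[0,0,0],"translation":[18,4.2,0],"grip":0}]'; python3 - <<'E'
from h import *
import cv2
for n in("scene","top"):
    p,d=imaging.camera(n); np.savez(f"pics/{n}1.npz",p=p,d=d)
    if n=="scene": cv2.imwrite("pics/fall1.png",cv2.resize(p[120:300,140:380],(800,600),interpolation=cv2.INTER_CUBIC)[:,:,::-1])
    W=cloud(n,d)
    # facet top of lying blank
    m=(W[...,2]>.047)&(W[...,2]<.062)&(W[...,0]>.40)&(W[...,0]<.66)&(abs(W[...,1]-.02)<.09)&(d>0)
    if m.sum()>20: print(n,m.sum(),cv2.minAreaRect((W[m][:,:2]*1000).astype(np.float32)),W[m].mean(0))
E
```

```text
time: 5.15
ee_pos: [0.4519, 0.0117, 0.1253]
tcp_rot: [180.0, -0.0, 13.4]
wrist_force: [-0.3, 0.1, -0.1]
opening: -0.0
grasp_force: 0.0
scene 308 ((534.750732421875, 28.749794006347656), (133.46255493164062, 46.92204666137695), 14.217695236206055) [0.54009252 0.02735461 0.05306667]
top 22 ((593.1072387695312, 43.576393127441406), (7.741800785064697, 41.527713775634766), 11.506315231323242) [0.59374638 0.04112991 0.05186456]
```

View pics/fall1.png

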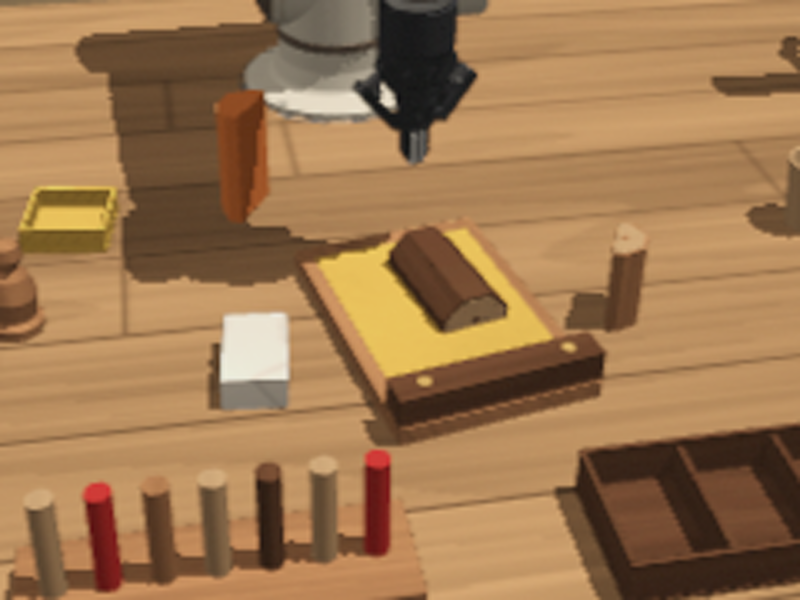

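The blank lies bark up, with its top end facing the stop at crop (470,310) and nothing else disturbed. Next I go behind the foot with the fingers slightly apart and square to the board.

```bash
python3 -m jog '[{"rotation":[0,0,-1.5],"translation":[-11,-2.5,0],"grip":24},{"rotation":[0,0,-3],"translation":[-22,-5,0],"grip":24},{"rotation":[0,0,-3],"translation":[-22,-5,-25],"grip":24},{"rotation":[0,0,-3],"translation":[-22,-5,-50],"grip":24},{"rotation":[0,0,-3],"translation":[-22,-5,-75],"grip":24},{"rotation":[0,0,-3],"translation":[-22,-5,-90],"grip":24},{"rotation":[0,0,-3],"translation":[-22,-5,-98],"grip":24},{"rotation":[0,0,-3],"translation":[-22,-5,-98],"grip":24}]' && python3 -m jog '[{"rotation":[0,0,0],"translation":[8,1.5,0],"grip":24},{"rotation":[0,0,0],"translation":[16,3,0],"grip":24},{"rotation":[0,0,0],"translation":[20,3.7,0],"grip":24},{"rotation":[0,0,0],"translation":[24,4.4,0],"grip":24},{"rotation":[0,0,0],"translation":[28,5.1,0],"grip":24},{"rotation":[0,0,0],"translation":[32,5.9,0],"grip":24},{"rotation":[0,0,0],"translation":[36,6.6,0],"grip":24},{"rotation":[0,0,0],"translation":[40,7.3,0],"grip":24},{"rotation":[0,0,0],"translation":[44,8.1,0],"grip":24},{"rotation":[0,0,0],"translation":[48,8.8,0],"grip":24},{"rotation":[0,0,0],"translation":[52,9.5,0],"grip":24},{"rotation":[0,0,0],"translation":[56,10.3,0],"grip":24},{"rotation":[0,0,0],"translation":[60,11,0],"grip":24},{"rotation":[0,0,0],"translation":[60,11,0],"grip":24}]'; python3 - <<'E'
from h import *
import cv2
p,d=imaging.camera("scene"); W=cloud("scene",d)
cv2.imwrite("pics/push1.png",cv2.resize(p[150:270,200:360],(800,600),interpolation=cv2.INTER_CUBIC)[:,:,::-1])
m=(W[...,2]>.050)&(W[...,2]<.059)&(W[...,0]>.49)&(W[...,0]<.67)&(abs(W[...,1]-.03)<.03)&(d>0)
print(m.sum(),cv2.minAreaRect((W[m][:,:2]*1000).astype(np.float32)),W[m].mean(0))
E
```

```text
time: 6.05
ee_pos: [0.4289, 0.0066, 0.0267]
tcp_rot: [-180.0, 0.1, 10.3]
wrist_force: [-0.6, 0.4, 0.1]
opening: 0.0242
grasp_force: 0.0
time: 7.45
ee_pos: [0.4905, 0.0178, 0.0273]
tcp_rot: [180.0, -0.0, 10.4]
wrist_force: [0.6, -0.5, 0.3]
opening: 0.0239
grasp_force: 0.0
294 ((562.2626342773438, 30.028749465942383), (142.79603576660156, 41.51143264770508), 7.775514125823975) [0.56768223 0.03092076 0.05355463]
```

View pics/push1.png

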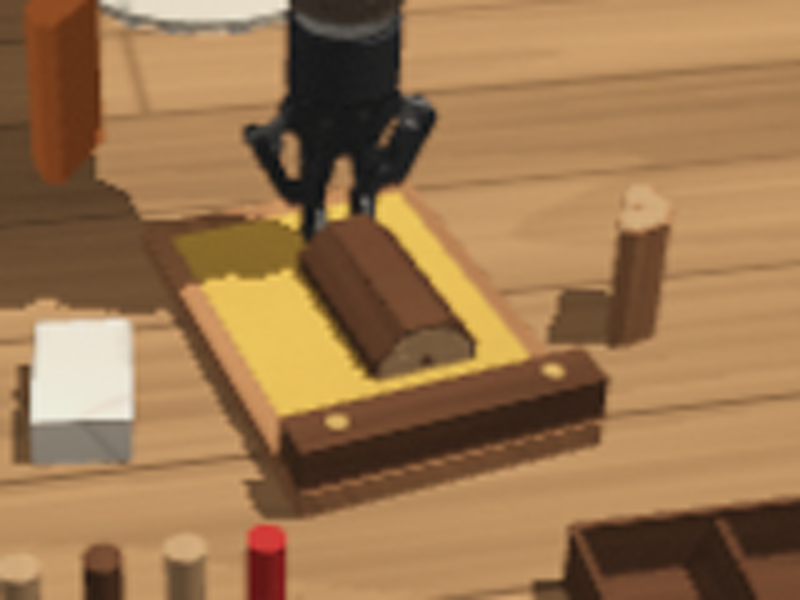

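The blank at crop (385,300) slides parallel to the board, with its end about 45 mm from the stop. I continue, slowing near contact.

```bash
python3 -m jog '[{"rotation":[0,0,0],"translation":[3,0.6,0],"grip":24},{"rotation":[0,0,0],"translation":[7,1.3,0],"grip":24},{"rotation":[0,0,0],"translation":[11,2,0],"grip":24},{"rotation":[0,0,0],"translation":[15,2.8,0],"grip":24},{"rotation":[0,0,0],"translation":[19,3.5,0],"grip":24},{"rotation":[0,0,0],"translation":[23,4.2,0],"grip":24},{"rotation":[0,0,0],"translation":[27,5,0],"grip":24},{"rotation":[0,0,0],"translation":[30,5.5,0],"grip":24},{"rotation":[0,0,0],"translation":[32,5.9,0],"grip":24},{"rotation":[0,0,0],"translation":[34,6.2,0],"grip":24},{"rotation":[0,0,0],"translation":[36,6.6,0],"grip":24},{"rotation":[0,0,0],"translation":[38,7,0],"grip":24},{"rotation":[0,0,0],"translation":[39,7.2,0],"grip":24},{"rotation":[0,0,0],"translation":[40,7.3,0],"grip":24}]'
python3 -m jog '[{"rotation":[0,0,0],"translation":[1,0.2,0],"grip":24},{"rotation":[0,0,0],"translation":[2,0.4,0],"grip":24},{"rotation":[0,0,0],"translation":[2,0.4,0],"grip":24}]'
python3 -m jog '[{"rotation":[0,0,0],"translation":[1,0.2,0],"grip":24},{"rotation":[0,0,0],"translation":[2,0.4,0],"grip":24},{"rotation":[0,0,0],"translation":[2,0.4,0],"grip":24}]'
```

```text
time: 8.9
ee_pos: [0.53, 0.025, 0.0273]
tcp_rot: [-180.0, -0.0, 10.4]
wrist_force: [-1.5, 0.1, 0.9]
opening: 0.0237
grasp_force: 0.5
time: 9.2
ee_pos: [0.5321, 0.0254, 0.0273]
tcp_rot: [-180.0, -0.0, 10.4]
wrist_force: [0.0, 0.2, -0.4]
opening: 0.0241
grasp_force: 0.0
time: 9.5
ee_pos: [0.5342, 0.0259, 0.0273]
tcp_rot: [180.0, -0.0, 10.4]
wrist_force: [0.6, 0.5, 0.0]
opening: 0.0241
grasp_force: 0.0
```

```bash
python3 -m jog '[{"rotation":[0,0,0],"translation":[0.5,0.1,0],"grip":24},{"rotation":[0,0,0],"translation":[1,0.2,0],"grip":24},{"rotation":[0,0,0],"translation":[1,0.2,0],"grip":24}]'
python3 -m jog '[{"rotation":[0,0,0],"translation":[0.5,0.1,0],"grip":24},{"rotation":[0,0,0],"translation":[1,0.2,0],"grip":24},{"rotation":[0,0,0],"translation":[1,0.2,0],"grip":24}]'; python3 - <<'E'
from h import *
import cv2
p,d=imaging.camera("scene")
cv2.imwrite("pics/push2.png",cv2.resize(p[165:255,220:340],(800,600),interpolation=cv2.INTER_CUBIC)[:,:,::-1])
E
```

```text
time: 9.8
ee_pos: [0.535, 0.026, 0.0273]
tcp_rot: [-180.0, -0.0, 10.4]
wrist_force: [-0.9, -0.2, 0.8]
opening: 0.0241
grasp_force: 0.4
time: 10.1
ee_pos: [0.536, 0.0262, 0.0273]
tcp_rot: [-180.0, -0.0, 10.4]
wrist_force: [-0.1, 0.1, 0.1]
opening: 0.0244
grasp_force: 0.4
```

View pics/push2.png

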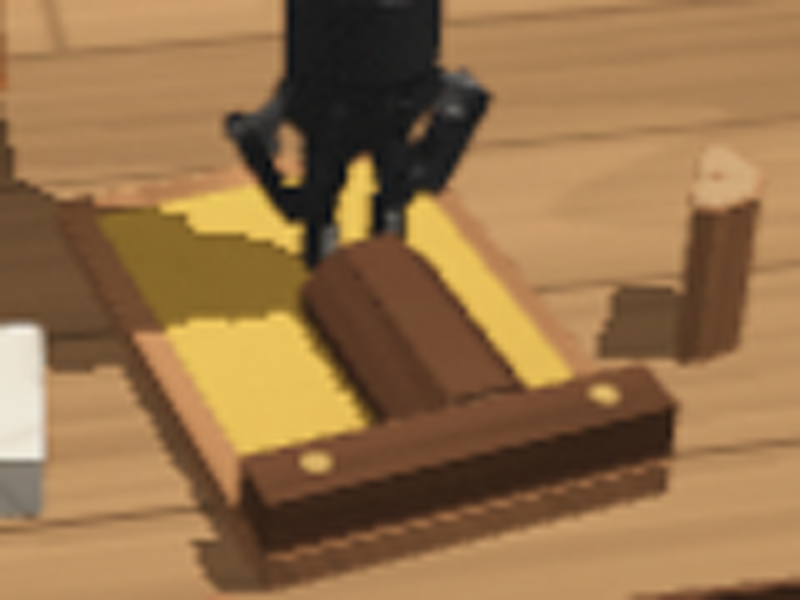

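The end at crop (460,400) is hidden behind the stop's upper edge and there is no contact force yet. I creep on until force shows.

```bash
for i in 1; do python3 -m jog '[{"rotation":[0,0,0],"translation":[0.5,0.1,0],"grip":24},{"rotation":[0,0,0],"translation":[1,0.2,0],"grip":24},{"rotation":[0,0,0],"translation":[1,0.2,0],"grip":24}]'; done
python3 -m jog '[{"rotation":[0,0,0],"translation":[0.5,0.1,0],"grip":24},{"rotation":[0,0,0],"translation":[1,0.2,0],"grip":24},{"rotation":[0,0,0],"translation":[1,0.2,0],"grip":24}]'
```

```text
time: 10.45
ee_pos: [0.5365, 0.0263, 0.0273]
tcp_rot: [180.0, 0.1, 10.4]
wrist_force: [-5.7, -0.6, 3.4]
opening: 0.024
grasp_force: 2.6
time: 10.75
ee_pos: [0.5365, 0.0264, 0.0273]
tcp_rot: [180.0, 0.2, 10.4]
wrist_force: [-11.6, -2.3, 7.9]
opening: 0.024
grasp_force: 5.6
```

Contact at about 12 N, with the TCP exactly where predicted (s = 0.5325 m). I back off and rise clear.

```bash
python3 -m jog '[{"rotation":[0,0,0],"translation":[-1,-0.2,0],"grip":24},{"rotation":[0,0,0],"translation":[-3,-0.6,0],"grip":24},{"rotation":[0,0,0],"translation":[-8,-1.5,0],"grip":24},{"rotation":[0,0,0],"translation":[-20,-3.7,0],"grip":24},{"rotation":[0,0,0],"translation":[-40,-7.3,0],"grip":24},{"rotation":[0,0,0],"translation":[-60,-11,0],"grip":24},{"rotation":[0,0,0],"translation":[-70,-13,30],"grip":24},{"rotation":[0,0,0],"translation":[-90,-16,70],"grip":24},{"rotation":[0,0,0],"translation":[-120,-20,110],"grip":24},{"rotation":[0,0,0],"translation":[-150,-24,150],"grip":24},{"rotation":[0,0,0],"translation":[-180,-24,190],"grip":24},{"rotation":[0,0,0],"translation":[-200,-24,220],"grip":24},{"rotation":[0,0,0],"translation":[-200,-24,220],"grip":24},{"rotation":[0,0,0],"translation":[-200,-24,220],"grip":24}]'; python3 - <<'E'
from h import *
import cv2
p,d=imaging.camera("scene"); q,e=imaging.camera("top"); np.savez("pics/end.npz",p=p,d=d,q=q,e=e)
a=cv2.resize(p[165:255,220:300],(400,450),interpolation=cv2.INTER_CUBIC); b=cv2.resize(q[130:220,205:285],(400,450),interpolation=cv2.INTER_CUBIC)
cv2.imwrite("pics/end.png",np.hstack([a,b])[:,:,::-1])
T=cloud("top",e); m=(T[...,2]>.028)&(T[...,2]<.062)&(T[...,0]>.48)&(T[...,0]<.73)&(abs(T[...,1]-.035)<.12)&(e>0)
P=T[m]; u=np.array([np.cos(np.radians(10.4)),np.sin(np.radians(10.4))]); n=np.array([-u[1],u[0]])
s=P[:,:2]@u; l=P[:,:2]@n; k=s<.665
print("log s",s[k].min(),s[k].max(),"l",l[k].min(),l[k].max(),k.sum(),"stop s",s[~k].max())
for a0,a1 in((.555,.58),(.58,.605),(.605,.63),(.63,.66)):
    j=(s>a0)&(s<a1); print(a0,np.percentile(l[j],[2,50,98]))
E
```

```text
time: 12.15
ee_pos: [0.3378, 0.0026, 0.2476]
tcp_rot: [180.0, -0.1, 10.4]
wrist_force: [0.8, 0.4, -0.6]
opening: 0.0235
grasp_force: 0.0
log s 0.46458918745823585 0.6649808183030693 l -0.18595224373454755 0.005195787844276912 675 stop s 0.7110174481600493
0.555 [-0.14592489 -0.07168484 -0.03604905]
0.58 [-0.12515985 -0.07000845 -0.03631355]
0.605 [-0.12824717 -0.07048595 -0.02685164]
0.63 [-0.13666085 -0.06945727 -0.02925967]
```

View pics/end.png

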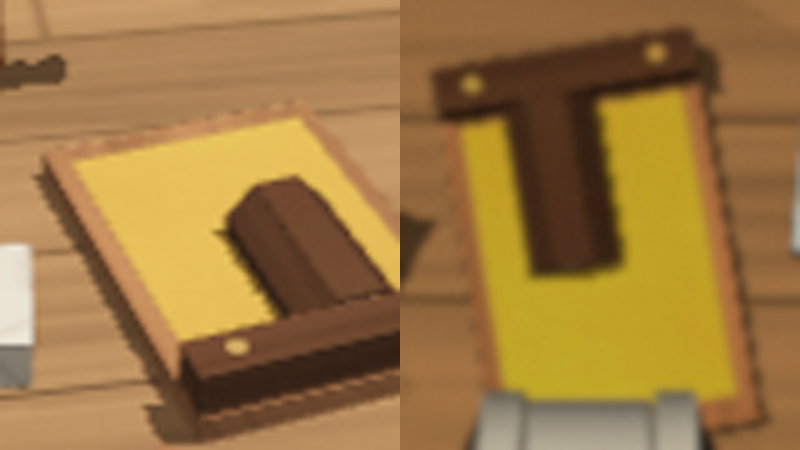

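```bash
python3 - <<'E'
import cv2,numpy as np
z=np.load("pics/end.npz"); q=cv2.resize(z["q"][130:220,205:285],None,fx=8,fy=8,interpolation=cv2.INTER_LINEAR)
y=cv2.cvtColor(q,cv2.COLOR_RGB2HSV); m=(y[...,0]>20)&(y[...,0]<32)&(y[...,1]>165)
R=[]
for r in range(190,420,4):
    c=np.flatnonzero(m[r]); 
    g=np.diff(c); j=g.argmax()
    R.append((r,c[0],c[j],c[j+1],c[-1]))
R=np.array(R)
for k,nm in((1,"yl"),(2,"logL"),(3,"logR"),(4,"yr")):
    p=np.polyfit(R[:,0],R[:,k],1); e=R[:,k]-np.polyval(p,R[:,0]); ok=abs(e)<2*e.std()+1; p=np.polyfit(R[ok,0],R[ok,k],1); print(nm,np.degrees(np.arctan(p[0])),e.std())
# log foot edge
C=[]
for c in range(260,335,4):
    a=np.flatnonzero(m[430:470,c]); 
    col=np.flatnonzero(~m[300:480,c]); C.append((c,300+col.max() if len(col) else 0))
print(C[::4],np.degrees(np.arctan(np.polyfit(*np.array(C).T,1)[0])))
E
```

```text
yl 7.169838771507017 37.554225699911115
logL 10.853567342724178 25.99065424396817
logR 8.991111247607035 1.0701332903158922
yr 10.513312196900753 0.611381391503868
[(260, np.int64(434)), (276, np.int64(434)), (292, np.int64(433)), (308, np.int64(430)), (324, np.int64(425))] -7.989326766396943
```

```bash
python3 - <<'E'
import cv2,numpy as np
from h import *
z=np.load("pics/end.npz"); q=cv2.resize(z["q"][130:220,205:285],None,fx=8,fy=8,interpolation=cv2.INTER_LINEAR)
y=cv2.cvtColor(q,cv2.COLOR_RGB2HSV); m=((y[...,0]>20)&(y[...,0]<32)&(y[...,1]>165)).astype(np.uint8)
m=cv2.morphologyEx(m,cv2.MORPH_OPEN,np.ones((9,9)))
R=[]
for r in range(210,410,4):
    c=np.flatnonzero(m[r]); c=c[(c>80)&(c<600)]; g=np.diff(c); j=g.argmax(); R.append((r,c[0],c[j],c[j+1],c[-1]))
R=np.array(R,float)
for k,nm in((1,"yl"),(2,"logL"),(3,"logR"),(4,"yr")):
    md=np.polyfit(R[:,0],R[:,k],1); ok=np.ones(len(R),bool)
    for _ in range(8):
        md=np.polyfit(R[ok,0],R[ok,k],1); e=abs(R[:,k]-np.polyval(md,R[:,0])); ok=e<=max(2,1.5*np.median(e))
    print(nm,round(np.degrees(np.arctan(md[0])),2),ok.sum(),len(R))
# ridge facet normals in scene depth: fit top facet side planes -> axis
d=z["d"]; W=cloud("scene",d); u=np.array([np.cos(np.radians(10.4)),np.sin(np.radians(10.4))]); n=np.array([-u[1],u[0]])
s=W[...,:2]@u; l=W[...,:2]@n
for a0 in (.555,.575,.595,.615,.635):
    k=(s>a0)&(s<a0+.02)&(W[...,2]>.03)&(abs(l+.07)<.045)&(d>0)
    print(a0,k.sum(),np.round(np.percentile(l[k],[3,50,97]),4),W[k][:,2].max().round(4))
k=(W[...,2]>.025)&(W[...,2]<.047)&(s>.53)&(s<.65)&(l<-.085)&(l>-.115)&(d>0); A=np.polyfit(s[k],l[k],1); print("side slope deg",np.degrees(np.arctan(A[0])),k.sum())
E
```

```text
yl 8.76 50 50
logL 10.53 50 50
logR 9.36 50 50
yr 10.59 50 50
0.555 80 [-0.1046 -0.0837 -0.0411] 0.0566
0.575 82 [-0.1043 -0.0835 -0.0411] 0.0574
0.595 88 [-0.1042 -0.0833 -0.0447] 0.056
0.615 89 [-0.1038 -0.084  -0.0402] 0.0575
0.635 91 [-0.1034 -0.0839 -0.0433] 0.0577
side slope deg -0.23702337623051425 170
```

The log's axis agrees with the board's to within about 0.5°. It was pressed home and the arm is clear, so I hand in.

```bash
python3 -c "
from workcell import bot; print(bot.job_done())"
```

```text
the job is handed in; nothing more can be done
None
```

The half-log was pushed over bark up and slid until its former top end pressed against the stop (about 12 N, square to within about 0.5°), nothing else was touched, the arm is clear, and the job was handed in at about 12 s.

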